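Third hand at the bracket jig

ROBOT

A 6-joint arm with a two-finger parallel gripper is mounted at the origin on the work surface. World frame = base frame: x ahead of the robot, y to its left, z up, the work surface at z = 0. Lengths are in m, angles in rad, forces in N, time in s.
With the tool pointing down it reaches from about 0.275 to 0.975 m from the base axis. Payload 8.4 kg.
Tool frame: the origin (TCP) lies at the very end of the fingers, on their centre line; the grasp point (between the pads) lies robot.tcp_to_grasp behind it (robot.tcp_to_grasp is the distance from the TCP to the grasp point, in m); z points along the fingers, y is the direction in which the jaws open and shut (so a half turn about z gives the same grasp; the last joint's range is limited). The gripper opens to 92 mm and grips with 3 to 60 N. Pads are 20 mm wide; open, the fingers measure 128 mm over their backs; the gripper's body (75 mm by 189 mm) begins 69 mm behind the grasp point.
Start: joints at [-1.223, 0.353, 1.633, -0, 1.155, -0.002], TCP at [0.214, -0.587, 0.215] pointing down, gripper open.
Joint ranges: [-2.63, 2.63], [-0.92, 2.1], [0.06, 2.66], [-1.3, 4.44], [0, 2.69], [-3.02, 3.02]. Speed limits (rad/s): [2.22, 2.22, 2.79, 3.14, 3.14, 3.14].

INTERFACE

Orientations are given as a 3x3 rotation matrix whose columns are the frame's x, y, z axes.
In Python, from cell import robot, fingers, cams, workorder, telemetry gives the robot as it stands. Calls block until the motion is done:
- robot.move_pose(position, orientation): joint-space move of the TCP to a pose.
- robot.movel(position, feed=0.15, frame=None, guard=None): straight line of the TCP; frame=None keeps the orientation; feed is the mean speed in m/s. With guard (N) it stops when the force on the tool has changed by that much, and returns True; else False.
- robot.movej(angles): joint-space move.
- fingers.command_gripper(opening): finger opening in m; the grip force is fixed at half the most; returns when the fingers have stopped.
- robot.pause(seconds).
- robot.solve_ik(position, orientation): joint angles nearest the present ones, or None.
- cams.grab_frame(name): name is "scene" or "top" or "wrist"; returns a dict with "frame" (384x512x3 uint8, red, green, blue), "camera_matrix" (3x3 intrinsics, pixels), "R" (3x3) and "t" (3): a world point X has camera coordinates R X + t. Camera axes: x right, y down, z forward; pixel columns grow to the right and rows downward; lengths in m; the calibration is good to about 2 mm. A picture is of the moment at which its call begins. There is no depth.
A pose or a line that the arm cannot do raises robot.PlanningError and nothing moves.
- workorder.job_done(): hands the job in, once; it reports no verdict.
Readings, each from a call of its own:
- telemetry.current_time(): time.
- telemetry.current_joint_pos(): joint angles.
- telemetry.current_joint_velocities(): joint speeds.
- telemetry.current_tau(): joint torques, N m.
- telemetry.current_tcp_pos(): TCP position.
- telemetry.current_tcp_rot(): TCP orientation.
- telemetry.current_ft_force(): force on the tool from outside, world axes, zero at the start.
- telemetry.current_torque(): the same for the moment, N m.
- telemetry.current_grip_width(): finger opening in m.
Only numpy, scipy, OpenCV 4.12 (cv2) and the standard library are available. Lean on these libraries where they do the work, as an engineer would, in place of code of your own. Each camera call takes 0.05 s, during which the arm holds its last target.

TASK

First pinch the black stop on the jig and slide it along its track until its white line is level with the tip of the yellow arrow. Then fetch the aluminium bracket with the orange rib and set it down flat on the jig's bed with its tall flat face squarely towards the steel spring fence and its right end snug against the left side of the stop (left as seen from the robot), without shifting the stop off the arrow, and press it on against the fence until the black pointer stands in the green band; never press so hard that the pointer gets into the red. Finish while still holding it there steadily, pointer in the green, so that I can put the bolts in: do not let go, and leave the other things on the bench where they are.

Things in the scene. Friction and masses are not known exactly. Their poses are not given: they have to be found in the camera images.
- jig: Grey fixed jig. Bed 215 (x) x 290 (y) mm, top 12 mm above the bench, from x = -110 to +105. Origin: underside, mid y, in x at the front face of the unpressed fence. +x points across the bed into the fence, +y left along it. Behind the fence: blue spring housing 120 mm wide (x = 52 to 104, top 64 mm above the bench) with the scale white, green, yellow, red.
- fence: Steel bar 270 (y) x 12 mm, 14 to 70 mm above the bench, sliding only along the jig's x on springs. Origin: on its front face, mid y, at bed-top height; unpressed it lies at x 0, y 0, z 12 mm in the jig's frame. Pressed it moves to +x, 0.5 N per mm, no preload, 36 mm at most. Its black pointer is in the green at 12 to 22 mm of travel (6 to 11 N), in the red from 30 mm.
- stop: Black stop block, 28 (x) x 20 (y) mm, top 56 mm above the bench, white line across its middle. Slides only along the jig's y, from -110 to +20 mm in the jig's frame; takes about 5 N and stays where left. Its centre is 35 mm in front of the unpressed fence's face. Origin: centre of its underside, at bed-top height; axes as the jig's.
- mark: Yellow arrow clip fixed on the bed, 33 (x) x 13 (y) x 6 mm high, pointing to the fence. Origin: near the arrow's tip, at bed-top height, 60 mm in front of the unpressed fence's face; axes as the jig's. The stop is level with it when both have the same y in the jig's frame.
- bracket: Loose, 0.4 kg, on the bench left or right of the jig. Face plate 100 (y) x 10 x 65 mm high; foot 8 mm thick, to 65 mm behind the front face; orange rib mid y, 14 mm thick (y), 10 to 55 mm behind the front face, top 63 mm up: grip it from above, a finger either side. Origin: underside, mid y, at the front face; +x points out of that face (to go to the fence, as the jig's +x).
- mould: Loose brass mould ring standing on the bench, 80 mm diameter, 75 mm high, origin at the centre of its underside; stands on the side of the jig where the bracket is not. Leave it alone.
- jar: Loose glass sample jar, 68 mm diameter, 100 mm high, behind and to the side of the jig. Leave it alone.
- weight: Loose brass knob weight, 52 mm diameter, 72 mm high, behind and to the side of the jig. Leave it alone.
- wrench: Loose steel wrench lying on the left part of the bench. Leave it alone.
- mallet: Loose rubber-headed hammer lying on the right part of the bench. Leave it alone.

How it is judged:
On the way:
1. the stop stands level with the yellow arrow, at rest, before anything is pressed against the fence (y of stop in the frame of mark between -0.005 and 0.005 m and linear speed of stop below 0.01 m/s and x of fence in the frame of jig below 0.004 m), for 0.2 s.
At the end, for the whole second after the job is handed in: Stop within 5 mm of the arrow; bracket within 5 mm of the bed, upright and square to the fence within 4 degrees, centre 57 to 67 mm left of the stop's (60 = touching); robot holds it on the fence, fence pushed in 10.5 to 23.5 mm with 4.5 to 13 N, at rest (y of stop in the frame of mark between -0.005 and 0.005 m and x of fence in the frame of jig between 0.0105 and 0.0235 m and contact force between bracket and fence between 4.5 and 13 N and y of bracket in the frame of stop between 0.057 and 0.067 m and z of bracket in the frame of jig between 0.009 and 0.017 m and x of bracket in the frame of fence between -0.005 and 0.005 m and angle between the x axis of bracket and the x axis of jig, either way round below 0.07 rad and angle between bracket's own z axis and vertical below 0.07 rad and linear speed of bracket below 0.01 m/s and contact force between any of the fingers, the arm and bracket above 2 N); the arm keeps its last pose, push and grip.
It fails at once if the fence is pressed into the red (30 mm or more) (x of fence in the frame of jig above 0.03 m).
It fails at once if a bystander (mould, jar, weight, wrench or mallet) is shifted by more than 30 mm (distance of any of mould, jar, weight, wrench, mallet from where it was at the start of the episode above 0.03 m).
It also fails if it takes over 54 s, if anything falls off the work surface, if the arm or the gripper's body presses on something with over 40 N, if the wrist force passes 120 N, or if a joint passes its speed limit or range.

## Working session

There is one attempt and no reset: what is moved stays moved. The work goes in short steps, each a Python script; the robot and the scene stay as the last script left them, time stands still between calls to the robot, and variables do not carry over. Pictures are saved under pics/ and viewed, and the job is handed in when it is done.

```bash
ls; mkdir -p pics
python3 - <<'E'
from cell import robot, fingers, cams, workorder, telemetry
import cv2,numpy as np
for n in ["scene","top","wrist"]:
    f=cams.grab_frame(n); cv2.imwrite(f"pics/a_{n}.png",f["frame"][:,:,::-1])
    print(n,f["camera_matrix"].tolist(),(-f["R"].T@f["t"]).round(3),f["R"][2].round(2))
print(telemetry.current_time(),robot.tcp_to_grasp,telemetry.current_tcp_rot())
E
```

```text
pics
scene [[385.96885457409354, 0.0, 250.8136643840526], [0.0, 385.96885457409354, 191.91631472257907], [0.0, 0.0, 1.0]] [ 1.149 -0.272  1.038] [-0.47  0.22 -0.85]
top [[381.09390660097677, 0.0, 253.3052784448169], [0.0, 381.09390660097677, 197.61218816070863], [0.0, 0.0, 1.0]] [ 0.427 -0.006  1.164] [ 0.15  0.   -0.99]
wrist [[310.48864850423615, 0.0, 257.3722844218842], [0.0, 310.48864850423615, 194.56058812460515], [0.0, 0.0, 1.0]] [ 0.286 -0.56   0.384] [-0.25 -0.09 -0.96]
0.15 0.0187 [[ 9.39426985e-01  3.42748894e-01 -3.67736154e-04]
 [ 3.42749091e-01 -9.39426436e-01  1.01525886e-03]
 [ 2.51778777e-06 -1.07980281e-03 -9.99999417e-01]]
```

View pics/a_scene.png

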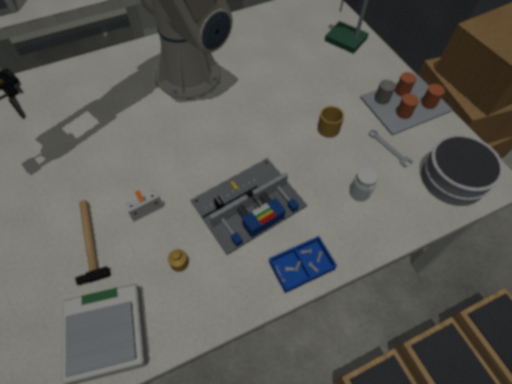

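View pics/a_top.png

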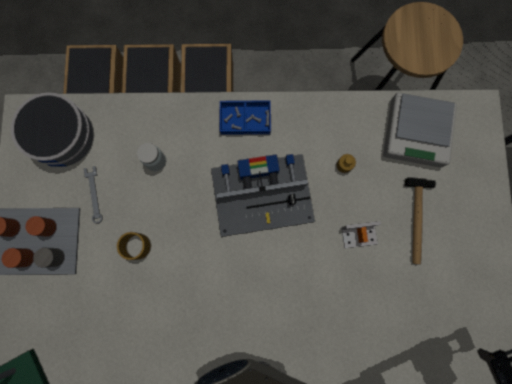

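View pics/a_wrist.png

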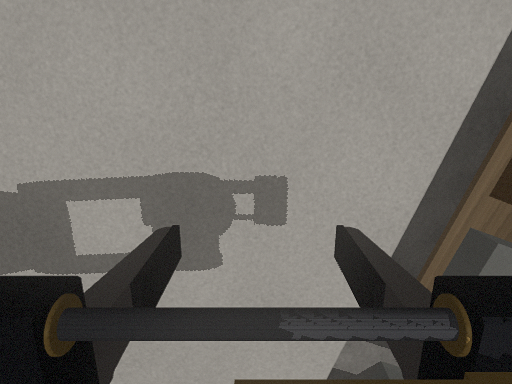

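Top view: the jig is around px (262,195), the stop near (292,199), the arrow near (268,217), and the bracket with its orange rib near (363,236), right of the jig. The mould is at (132,247), left of it. I'll get rough positions from this view, then look closer with the wrist camera.

```bash
cat > h.py <<'E'
import numpy as np, cv2
from cell import robot, fingers, cams, workorder, telemetry
def ray(f,px,z):
    K,R,t=f["camera_matrix"],f["R"],f["t"]
    p=np.atleast_2d(np.asarray(px,float)); d=(R.T@np.linalg.inv(K)@np.c_[p,np.ones(len(p))].T).T
    C=-R.T@t; return C+d*((z-C[2])/d[:,2])[:,None]
def proj(f,X):
    q=f["R"]@np.asarray(X,float)+f["t"]; q=f["camera_matrix"]@q; return q[:2]/q[2]
def Rt(yaw):
    c,s=np.cos(yaw),np.sin(yaw); return np.array([[c,s,0],[s,-c,0],[0,0,-1.]])
def save(f,n,crop=None,k=1):
    im=f["frame"][:,:,::-1]
    if crop: im=im[crop[1]:crop[3],crop[0]:crop[2]]
    cv2.imwrite(f"pics/{n}.png",cv2.resize(im,None,fx=k,fy=k,interpolation=cv2.INTER_CUBIC))
def mask(f,lo,hi,amin=8):
    h=cv2.cvtColor(np.ascontiguousarray(f["frame"]),cv2.COLOR_RGB2HSV); m=cv2.inRange(h,lo,hi)
    n,l,s,c=cv2.connectedComponentsWithStats(m)
    return m,[(s[i][4],c[i].round(1),s[i][:4],l==i) for i in range(1,n) if s[i][4]>=amin]
E
python3 - <<'E'
from h import *
f=cams.grab_frame("top"); save(f,"b_top",(200,140,400,260),4)
for n,p,z in [("arrow",(268,217),.018),("stop",(292,199),.056),("rib",(363,236),.063),("fenceL",(219,196),.07),("fenceR",(308,183),.07)]:
    print(n,ray(f,p,z).round(3))
E
```

```text
arrow [[ 0.541 -0.048  0.018]]
stop [[ 0.589 -0.118  0.056]]
rib [[ 0.479 -0.319  0.063]]
fenceL [[0.598 0.095 0.07 ]]
fenceR [[ 0.634 -0.164  0.07 ]]
```

View pics/b_top.png

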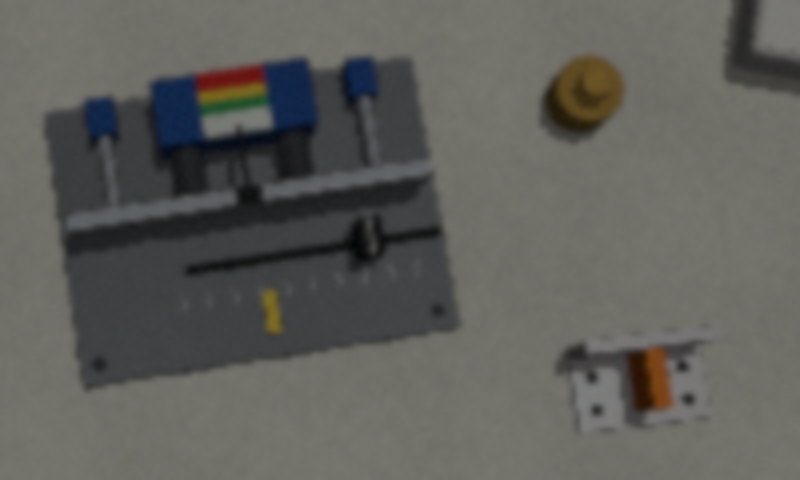

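Top crop: the stop's white line is near crop px (372,237), the arrow tip near (270,292), and the fence runs from (68,222) to (430,170), so the jig is yawed about 8°. Next I'll move the wrist camera over the jig.

Run:
```python
from h import *
t0=telemetry.current_time()
robot.move_pose([0.49,-0.20,0.26],Rt(0.14)); 
f=cams.grab_frame("wrist"); save(f,"c_w",None,1.5)
np.savez("c_w.npz",**f)
print(telemetry.current_time()-t0, telemetry.current_ft_force(),telemetry.current_tcp_pos(),(-f["R"].T@f["t"]).round(3))
```

```text
1.7917 [-0.50858162  0.41672879 -0.36176878] [ 0.4897983  -0.20077985  0.25987938] [ 0.566 -0.19   0.43 ]
```

View pics/c_w.png

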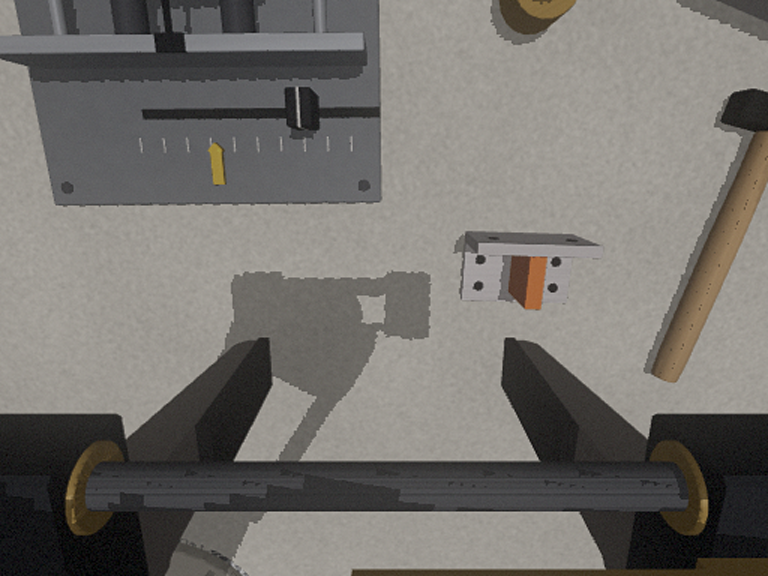

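Wrist view (1.5x scale) shows everything needed. The stop's top is around (300,108), the arrow tip at (213,142), the bed's front edge runs along row 205, and the bracket rib is at (528,283). I'll zoom in to pick exact points.

Run:
```python
from h import *
f=dict(np.load("c_w.npz")); save(f,"d1",(80,40,270,150),4); save(f,"d2",(290,140,420,220),6)
```

```text
(no output)
```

View pics/d1.png

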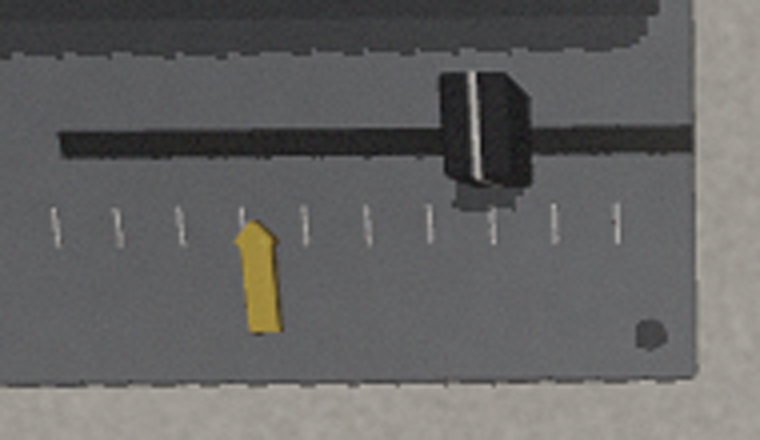

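View pics/d2.png

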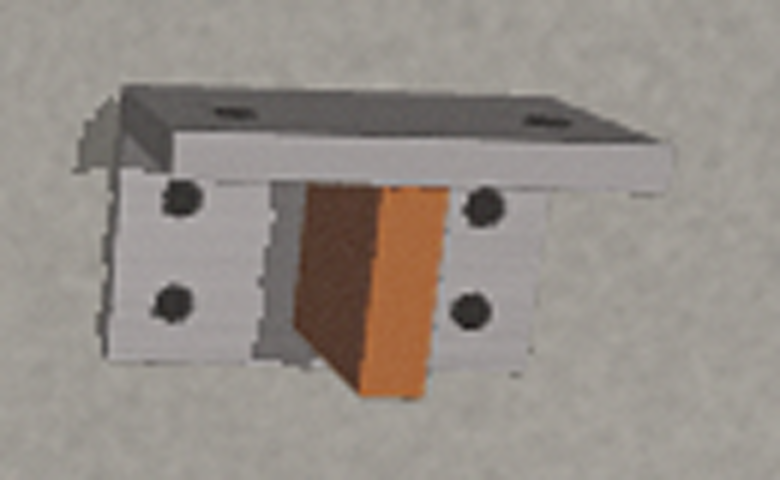

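Run:
```python
from h import *
f=dict(np.load("c_w.npz"))
A=lambda P,k,o:(np.array(P,float)+.5)/k-.5+np.array(o)
def J(P,z): return ray(f,A(P,4,(80,40)),z)[:,:2]
def B(P,z): return ray(f,A(P,6,(290,140)),z)[:,:2]
e=J([(10,384),(697,378),(692,5)],.012); print("edge",e.round(4)); d=e[0]-e[1]; yaw=np.arctan2(-d[0],d[1]); d2=e[2]-e[1]; print("yaw",yaw,np.arctan2(d2[1],d2[0]))
a=J([(257,220),(264,332)],.018); print("arrow",a.round(4),np.arctan2(*(a[0]-a[1])[::-1]))
s=J([(472,73),(480,182),(440,73),(505,73),(446,178)],.056); print("stop",s.round(4),np.arctan2(*(s[0]-s[1])[::-1]),np.linalg.norm(s[0]-s[1]))
tk=J([(60,145),(692,139)],.012); print("track",tk.round(4),np.arctan2(*( (tk[1]-tk[0])*[-1,1])))
F=B([(175,130),(672,142)],.065); d=F[0]-F[1]; print("brk",F.round(4),F.mean(0),np.linalg.norm(d),np.arctan2(-d[0],d[1]))
r=B([(382,187),(447,187),(360,395),(422,398)],.063); print("rib",r.round(4),r.mean(0)); q=(r[0]+r[1]-r[2]-r[3]); print(np.arctan2(q[1],q[0]),np.linalg.norm(q)/2)
yaw=0.14
def tj(p,y): 
    c,s_=np.cos(y),np.sin(y); return np.array([[c,s_],[-s_,c]])@p
```

```text
edge [[ 0.4971  0.0345]
 [ 0.5308 -0.1907]
 [ 0.6422 -0.1738]]
yaw 0.14870795078663665 0.15080841708200862
arrow [[ 0.5606 -0.0464]
 [ 0.5263 -0.0501]] 0.10669297470866154
stop [[ 0.6085 -0.1172]
 [ 0.5802 -0.122 ]
 [ 0.6072 -0.1084]
 [ 0.6098 -0.1263]
 [ 0.5799 -0.1123]] 0.16742321861323858 0.028653799714402746
track [[ 0.5744  0.018 ]
 [ 0.6041 -0.179 ]] -2.9922717909772665
brk [[ 0.5146 -0.271 ]
 [ 0.526  -0.3689]] [ 0.52027793 -0.31998116] 0.09858752123457297 0.11564456267323363
rib [[ 0.5088 -0.3148]
 [ 0.5106 -0.3277]
 [ 0.4654 -0.32  ]
 [ 0.4665 -0.3328]] [ 0.48781265 -0.32381889]
0.118527769349752 0.044061744570807804
```

```bash
cat >> h.py <<'E'
YJ=0.1495; OJ=np.array([.6180,-.0309])
def j2w(x,y,z): 
    c,s=np.cos(YJ),np.sin(YJ); return np.array([OJ[0]+c*x-s*y,OJ[1]+s*x+c*y,z])
def w2j(p):
    c,s=np.cos(YJ),np.sin(YJ); d=np.asarray(p)[:2]-OJ; return np.array([c*d[0]+s*d[1],-s*d[0]+c*d[1]])
E
python3 - <<'E'
from h import *
t0=telemetry.current_time()
R=Rt(YJ)
fingers.command_gripper(0.06)
robot.move_pose(j2w(-.0357,-.0842,.10),R)
print(robot.movel(j2w(-.0357,-.0842,.028),feed=.12,guard=15), telemetry.current_tcp_pos())
fingers.command_gripper(0.0); print("w",telemetry.current_grip_width())
p=telemetry.current_tcp_pos(); print(w2j(p))
robot.movel(j2w(-.0357,-.0062,.028),feed=.06)
print(w2j(telemetry.current_tcp_pos()),telemetry.current_ft_force(),telemetry.current_grip_width())
fingers.command_gripper(0.06)
robot.movel(j2w(-.0357,-.0062,.10),feed=.15)
robot.move_pose(j2w(-.10,-.0062,.22),R)
f=cams.grab_frame("wrist"); np.savez("e_w.npz",**f); save(f,"e_w",None,1.5)
print(telemetry.current_time()-t0)
E
```

```text
False [ 0.59573979 -0.11979113  0.02873246]
w 0.020008951540152014
[-0.03561567 -0.08407453]
[-0.03555299 -0.00634785] [ 1.43580583 -3.59970193  3.06663727] 0.019185339438824067
6.375
```

View pics/e_w.png

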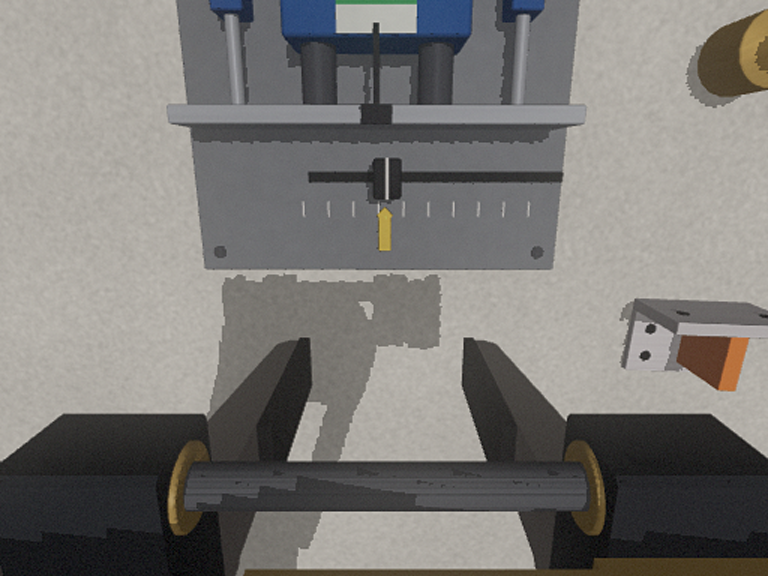

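The stop now lines up with the arrow: its line is at column ~387 and the tip at ~385, both near the optical axis column of 386. I'll measure this precisely and refine the jig frame from the bed corners (205,268) and (553,268).

Run:
```python
from h import *
f=dict(np.load("e_w.npz")); save(f,"e2",(110,60,400,190),2.7); save(f,"e3",(225,95,295,175),7)
m,L=mask(f,(20,120,90),(35,255,255),30)
for a,c,b,l in L: 
    print(a,c,b, w2j(ray(f,[c],.018)[0]))
m,L=mask(f,(0,0,140),(180,60,255),10)
for a,c,b,l in L:
    if 240<c[0]<275 and 100<c[1]<140: print("white",a,c,b,w2j(ray(f,[c],.056)[0]))
A=lambda P:(np.array(P,float)+.5)/1.5-.5
for p in [(205,268.5),(553,268.5)]: print(w2j(ray(f,[A(p)],.012)[0]))
for p in [(168,123),(585,123)]: print("fence", p, w2j(ray(f,[A(p)],.070)[0]), w2j(ray(f,[A(p)],.014)[0]))
for p in [(168,105),(585,105)]: print("fence", p, w2j(ray(f,[A(p)],.070)[0]))
```

```text
554 [502.9  31.9] [493   7  19  52] [ 0.05476677 -0.27205789]
231 [256.2 152.9] [251 138  11  29] [-0.07644236 -0.00502768]
81 [116.9 317.4] [113 302  10  29] [-0.3064162   0.18951405]
31 [400.2 332.7] [398 327   5  13] [-0.33202475 -0.20944844]
57 [114.3 342.4] [112 335   6  16] [-0.34830256  0.19835443]
white 56 [257.5 118.5] [257 105   2  28] [-0.03514151 -0.00648198]
white 15 [268.7 139.3] [268 134   2  10] [-0.05657392 -0.01837604]
[-0.10962131  0.14373112]
[-0.10953658 -0.14469243]
fence (168, 123) [-0.00026929  0.1344495 ] [0.00381611 0.15909559]
fence (585, 123) [-7.34623709e-05 -1.34571058e-01] [ 0.00404634 -0.15717892]
fence (168, 105) [0.01056278 0.13307788]
fence (585, 105) [ 0.01076972 -0.13330677]
```

View pics/e3.png

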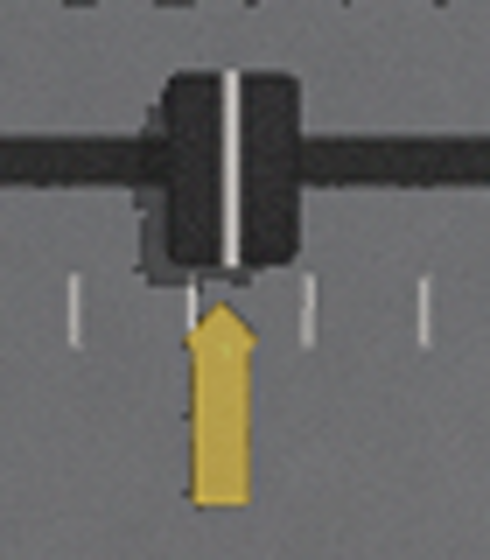

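View pics/e2.png

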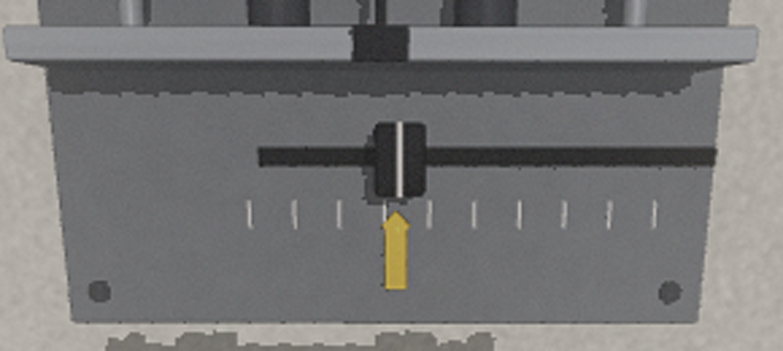

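The stop is at jig y ≈ −6.5 mm and the arrow at −5.0 mm, so they agree to 1.5 mm (5 mm tolerance). The fence is unpressed at x ≈ 0, and the jig frame holds to under 1 mm. Next I'll fetch the bracket.

Run:
```python
from h import *
t0=telemetry.current_time()
yb=.117; R=Rt(yb)
robot.move_pose([.4878,-.3238,.12],R)
print(robot.movel([.4878,-.3238,.020],feed=.12,guard=12), telemetry.current_tcp_pos(),telemetry.current_ft_force())
fingers.command_gripper(0.0); print("w",telemetry.current_grip_width())
p0=telemetry.current_tcp_pos(); print(p0)
robot.movel([p0[0],p0[1],.14],feed=.12)
print("lift",telemetry.current_ft_force(),telemetry.current_grip_width())
robot.movel(j2w(-.0465,.061,.14),feed=.2,frame=Rt(YJ))
robot.pause(.2)
f=cams.grab_frame("scene"); save(f,"g_s",(180,130,340,250),4)
f=cams.grab_frame("wrist"); save(f,"g_w",None,1.5); np.savez("g_w.npz",**f)
f=cams.grab_frame("top"); save(f,"g_t",(200,140,330,260),4)
print(w2j(telemetry.current_tcp_pos()),telemetry.current_tcp_pos(),telemetry.current_ft_force())
print(telemetry.current_time()-t0,telemetry.current_time())
```

```text
False [ 0.4883066  -0.32402752  0.0206481 ] [-0.3131068   0.18732276 -0.02759666]
w 0.013785101841507911
[ 0.48777942 -0.3238154   0.02002167]
lift [ 0.76502007 -0.30081575 -3.5694174 ] 0.013514678035849775
[-0.04651771  0.06076884] [0.56295002 0.02226248 0.14000287] [ 0.1332283  -0.47858223 -3.66104905]
6.291600000000001 14.6583
```

View pics/g_w.png

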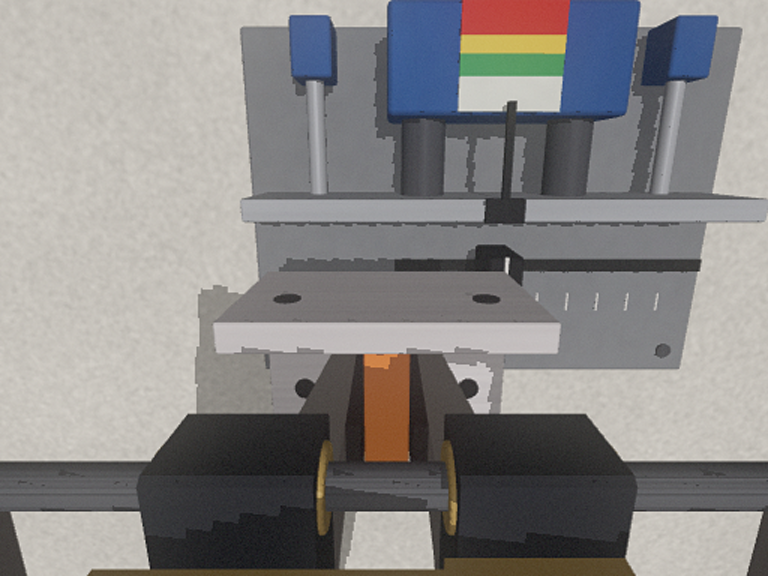

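View pics/g_s.png

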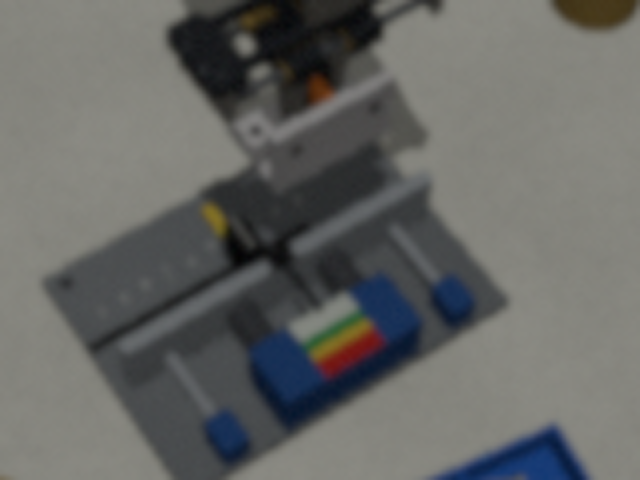

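The bracket is held level and square. Its top front edge runs from (214,323) to (560,322), parallel to the fence's edge. I'll measure its offset in the hand, then lower it onto the bed with a guard.

Run:
```python
from h import *
t0=telemetry.current_time()
f=dict(np.load("g_w.npz"))
A=lambda P:(np.array(P,float)+.5)/1.5-.5
e=np.array([w2j(ray(f,[A(p)],.185)[0]) for p in [(214,322.5),(560,322)]]); print("edge",e.round(4),e.mean(0).round(4),"len",np.linalg.norm(e[0]-e[1]))
p=telemetry.current_tcp_pos(); yt=.0595
robot.movel(j2w(-.0465,yt,.045),feed=.1)
g=robot.movel(j2w(-.0465,yt,.029),feed=.02,guard=3)
p=telemetry.current_tcp_pos(); print(g,w2j(p),p,telemetry.current_ft_force())
f=cams.grab_frame("wrist"); save(f,"i_w",None,1.5); np.savez("i_w.npz",**f)
print(telemetry.current_time()-t0,telemetry.current_time())
```

```text
edge [[-0.0142  0.1095]
 [-0.0141  0.0114]] [-0.0141  0.0604] len 0.09816051982280309
True [-0.04666722  0.05953717] [0.56298564 0.02102228 0.03190041] [-0.29548139  0.67373177  3.76423986]
1.7834000000000003 16.4417
```

View pics/i_w.png

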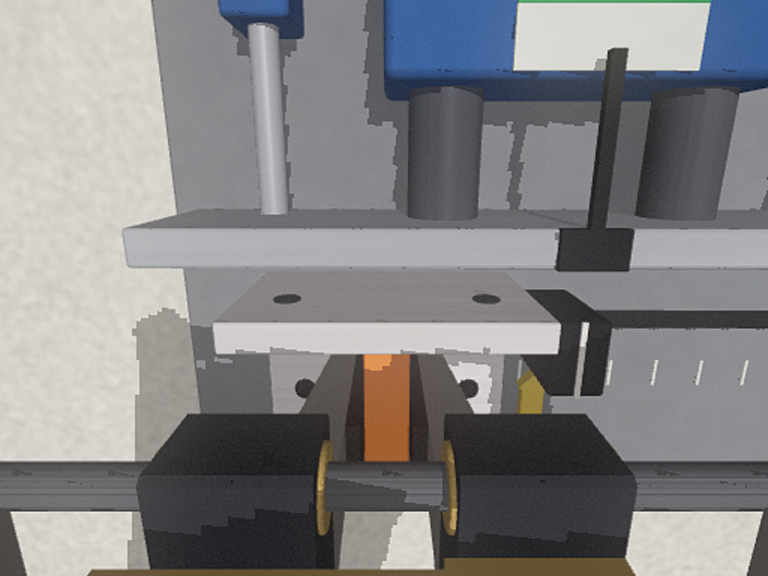

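The bracket is on the bed: TCP z 31.9 mm, against 20.0 mm grip plus 12 mm bed. A gap of a few mm to the stop remains. Next, a guarded slide to the stop.

Run:
```python
from h import *
t0=telemetry.current_time()
robot.movel(j2w(-.0465,.0595,.0322),feed=.02)
F=telemetry.current_ft_force(); print(F)
g=robot.movel(j2w(-.0465,.0525,.0322),feed=.01,guard=2.5)
p=telemetry.current_tcp_pos(); print(g,w2j(p),p[2],telemetry.current_ft_force()-F)
f=cams.grab_frame("wrist"); save(f,"k_w",None,1.5); np.savez("k_w.npz",**f)
m,L=mask(f,(20,120,90),(35,255,255),15)
for a,c,b,l in L: print("arrow",a,c,b,w2j(ray(f,[c],.018)[0]))
m,L=mask(f,(0,0,140),(180,60,255),10)
for a,c,b,l in L:
    if 370<c[0]<410 and 200<c[1]<270: print("white",a,c,b,w2j(ray(f,[c],.056)[0]))
print(telemetry.current_time()-t0,telemetry.current_time())
```

```text
[ 0.57533871 -0.25512218 -2.56879659]
True [-0.0468091   0.05343742] 0.03196044733592569 [-8.93945198e-01 -1.65881289e-03  8.11111985e+00]
arrow 384 [343.5 263.3] [335 247  18  29] [-0.06901016 -0.00315769]
arrow 95 [214.5 311.8] [212 295   9  30] [-0.10608365  0.08288209]
arrow 16 [300.3 308.4] [299 304   4  10] [-0.10337575  0.02388035]
arrow 75 [213.5 341.2] [211 326   6  31] [-0.13041152  0.0844977 ]
arrow 62 [301.6 343.3] [299 331   6  25] [-0.13222984  0.02184397]
arrow 368 [357.2 377.8] [322 372  70  12] [-0.16295889 -0.02048912]
arrow 65 [395.9 377.6] [389 372  15  12] [-0.16278951 -0.04909674]
arrow 20 [410.2 379.4] [407 375   8   9] [-0.16446173 -0.0599019 ]
arrow 23 [317.2 380.3] [313 376   8   8] [-0.16525931  0.00896906]
arrow 21 [117.5 381.6] [113 380  10   4] [-0.16638587  0.15705814]
arrow 44 [135.3 381.3] [124 380  22   4] [-0.16611406  0.1438333 ]
arrow 28 [153.1 381.6] [147 380  13   4] [-0.16640066  0.13066619]
arrow 49 [177.4 381.4] [166 380  24   4] [-0.16622457  0.11263369]
arrow 36 [203.4 381.8] [196 380  16   4] [-0.16660786  0.09337113]
0.8999999999999986 17.3417
```

View pics/k_w.png

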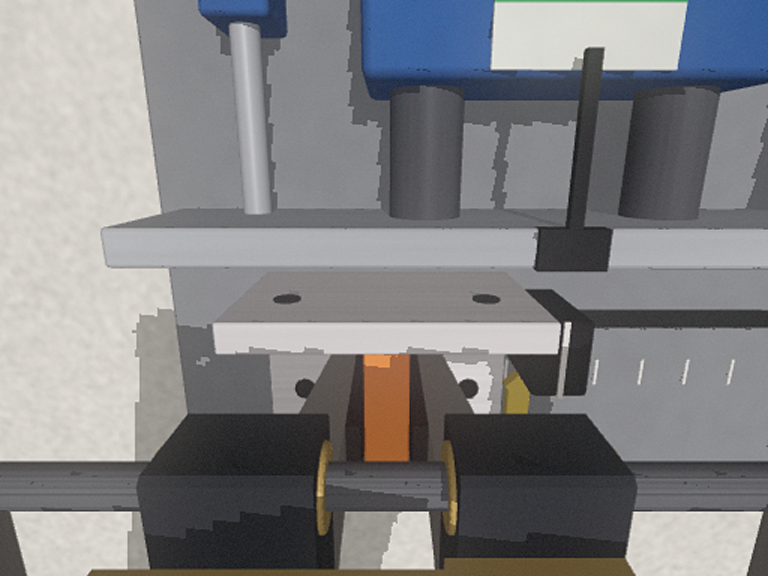

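Run:
```python
from h import *
f=dict(np.load("k_w.npz")); save(f,"k2",(310,170,420,280),5)
A=lambda P:(np.array(P,float)+.5)/1.5-.5
for n,p,z in [("lineFar",(569,322),.056),("lineNear",(561.5,394),.056),("brR",(560,322),.077),("brL",(214,322),.077),("arrowtip",(516,374),.018)]: print(n,w2j(ray(f,[A(p)],z)[0]).round(4))
print(telemetry.current_ft_force(),w2j(telemetry.current_tcp_pos()))
```

```text
lineFar [-0.0216 -0.0071]
lineNear [-0.048  -0.0073]
brR [-0.0141  0.0042]
brL [-0.0141  0.1023]
arrowtip [-0.0589 -0.0026]
[-1.03255963 -1.53850667  6.21340958] [-0.04683406  0.0534303 ]
```

View pics/k2.png

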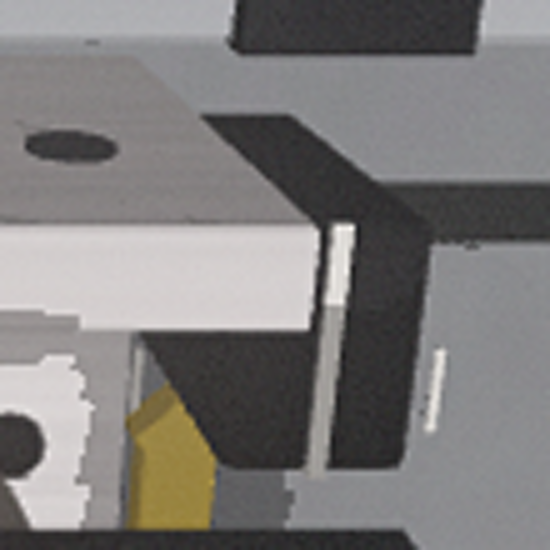

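The stop line is at −7.2 mm and the bracket centre at 53.4 mm, 60.6 mm apart, so they are all but touching. The last guard tripped on bed contact (z force), not on the stop. I'll lift a hair, touch the stop again gently, reseat, then press in two stages.

Run:
```python
from h import *
t0=telemetry.current_time()
c,s=np.cos(YJ),np.sin(YJ); RJ=np.array([[c,s,0],[-s,c,0],[0,0,1]])
ft=lambda:(RJ@np.mean([telemetry.current_ft_force() for _ in range(1)],0)).round(2)
robot.movel(j2w(-.0465,.0536,.0330),feed=.02); robot.pause(.2)
print("free",ft(),w2j(telemetry.current_tcp_pos()),telemetry.current_tcp_pos()[2])
g=robot.movel(j2w(-.0465,.0515,.0330),feed=.008,guard=2.5)
print("touch",g,ft(),w2j(telemetry.current_tcp_pos())); robot.pause(.1)
y=w2j(telemetry.current_tcp_pos())[1]+.0003
robot.movel(j2w(-.0465,y,.0322),feed=.02)
print("seat",ft(),w2j(telemetry.current_tcp_pos()),telemetry.current_tcp_pos()[2])
g=robot.movel(j2w(-.0225,y,.0322),feed=.03,guard=8); robot.pause(.2)
print("press",g,ft(),w2j(telemetry.current_tcp_pos()),telemetry.current_tcp_pos()[2])
f=cams.grab_frame("wrist"); save(f,"l_w",None,1.5); np.savez("l_w.npz",**f)
print(telemetry.current_time()-t0,telemetry.current_time())
```

```text
free [-0.18  0.51 -2.59] [-0.0468893  0.0536443] 0.032657407914481726
touch True [-0.22  0.56 -3.42] [-0.04749263  0.05328409]
seat [-0.81  0.9   0.45] [-0.04657054  0.05365765] 0.032136019788557776
press True [ 1.9  -0.61  6.31] [-0.02758449  0.05357105] 0.03213261592011907
1.9083000000000006 19.25
```

View pics/l_w.png

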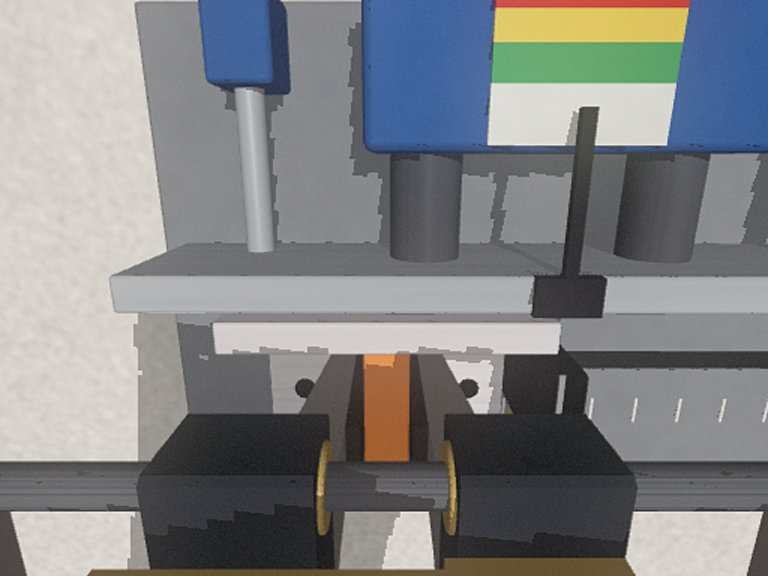

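The guard tripped on bed friction and vertical load with the fence only about 5 mm in. The pointer is in the white at (588,110). I'll unload the bed slightly and press on under position control; a 17 mm target is well short of the red.

Run:
```python
from h import *
t0=telemetry.current_time()
c,s=np.cos(YJ),np.sin(YJ); RJ=np.array([[c,s,0],[-s,c,0],[0,0,1]])
def rep(n): print(n,(RJ@telemetry.current_ft_force()).round(2),w2j(telemetry.current_tcp_pos()).round(4),round(float(telemetry.current_tcp_pos()[2]),4),telemetry.current_grip_width())
robot.movel(j2w(-.0275,.0537,.0326),feed=.02); robot.pause(.2); rep("up")
robot.movel(j2w(-.0200,.0537,.0326),feed=.02); robot.pause(.3); rep("p1")
robot.movel(j2w(-.0155,.0537,.0325),feed=.02); robot.pause(.4); rep("p2")
f=cams.grab_frame("wrist"); save(f,"m_w",None,1.5); np.savez("m_w.npz",**f)
f=cams.grab_frame("scene"); save(f,"m_s",(180,130,340,250),4)
rep("p3")
print(telemetry.current_time()-t0,telemetry.current_time())
```

```text
up [-2.25 -0.05  0.26] [-0.0281  0.0537] 0.0323 0.014033404124383473
p1 [-8.33 -0.25  5.99] [-0.022   0.0538] 0.0324 0.01374669851227101
p2 [-11.7   -1.3   10.73] [-0.0183  0.0538] 0.0324 0.013424192404263215
p3 [-11.52  -1.56  11.36] [-0.0183  0.0538] 0.0324 0.013733861334366966
2.1499999999999986 21.4
```

View pics/m_w.png

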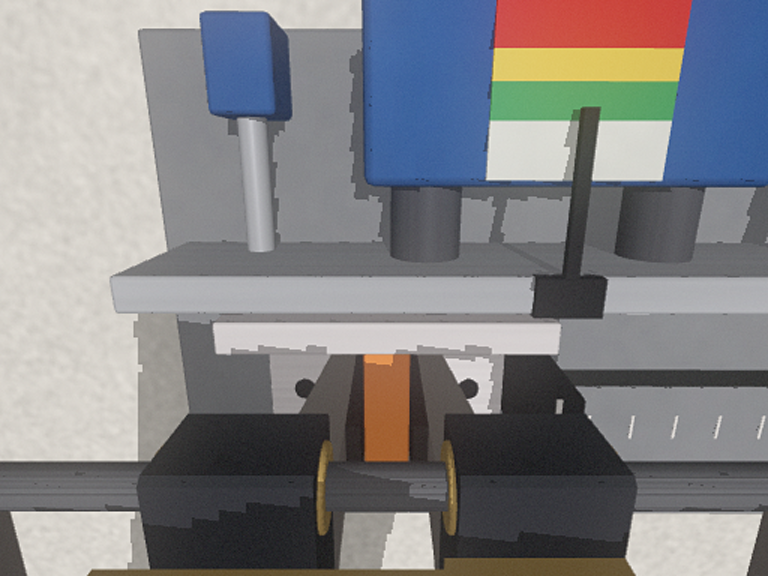

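View pics/m_s.png

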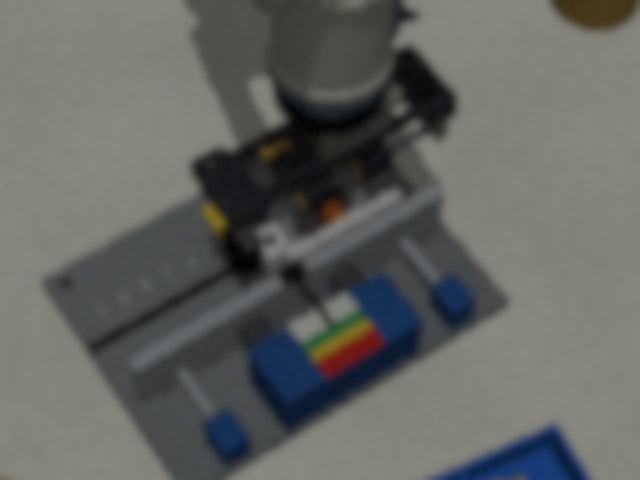

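The pointer tip, around (590,107), is in the lower part of the green (rows 81–121), at roughly 14–15 mm of travel. I'll centre it with a small extra push while unloading the bed slightly, then check the stop and how square the bracket sits.

Run:
```python
from h import *
t0=telemetry.current_time()
c,s=np.cos(YJ),np.sin(YJ); RJ=np.array([[c,s,0],[-s,c,0],[0,0,1]])
def rep(n): print(n,(RJ@telemetry.current_ft_force()).round(2),w2j(telemetry.current_tcp_pos()).round(4),round(float(telemetry.current_tcp_pos()[2]),4),telemetry.current_grip_width(), (RJ@telemetry.current_tcp_rot()).round(3).tolist())
robot.movel(j2w(-.0135,.0537,.0329),feed=.02); robot.pause(.5); rep("p")
f=cams.grab_frame("wrist"); save(f,"n_w",None,1.5); np.savez("n_w.npz",**f)
f=cams.grab_frame("top"); save(f,"n_t",(200,140,330,260),5)
robot.pause(.3); rep("p")
print(telemetry.current_time()-t0,telemetry.current_time())
```

```text
p [-11.94  -0.44   9.04] [-0.0168  0.0538] 0.0324 0.013753661733348105 [[1.0, -0.0, -0.018], [-0.0, -1.0, 0.002], [-0.018, -0.002, -1.0]]
p [-11.71  -0.56   8.96] [-0.0168  0.0538] 0.0324 0.01376037173680374 [[1.0, -0.0, -0.018], [0.0, -1.0, 0.002], [-0.018, -0.002, -1.0]]
1.1500000000000021 22.55
```

View pics/n_w.png

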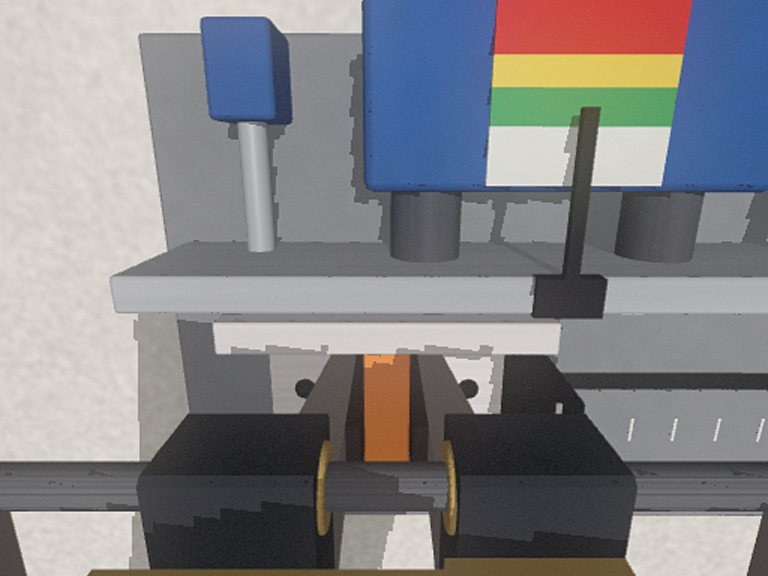

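View pics/n_t.png

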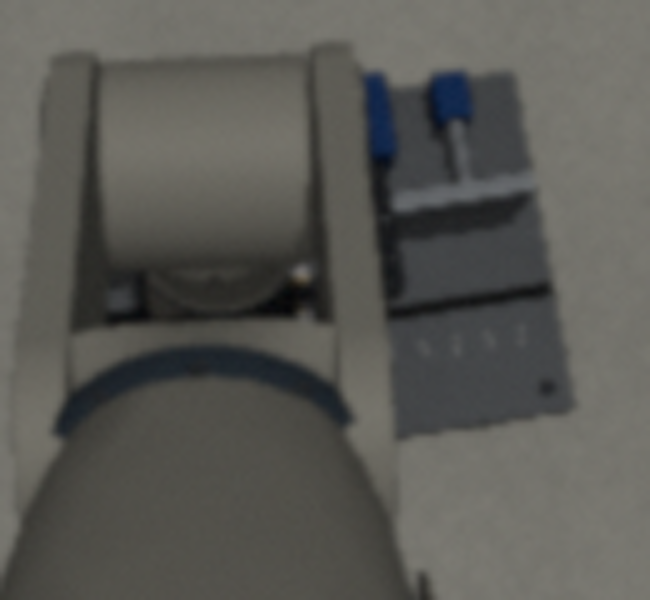

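Run:
```python
from h import *
f=dict(np.load("n_w.npz")); save(f,"n2",(310,190,420,290),6)
A=lambda P:(np.array(P,float)+.5)/1.5-.5
for n,p,z in [("fenceL",(111,312.5),.070),("fenceMid",(380,313),.07),("brL",(214,322),.077),("brR",(560,322),.077),("lineTop",(559,403),.056)]: print(n,w2j(ray(f,[A(p)],z)[0]).round(4))
# pointer tip vs scale: scale edges at z .064
for n,p in [("red/yel",(590,54)),("yel/gr",(590,87)),("gr/wh",(590,126)),("tip",(590,107))]: print(n,w2j(ray(f,[A(p)],.064)[0]).round(4))
```

```text
fenceL [0.0169 0.1357]
fenceMid [0.0168 0.0556]
brL [0.0165 0.1026]
brR [0.0166 0.0046]
lineTop [-0.0214 -0.0067]
red/yel [ 0.0877 -0.0003]
yel/gr [ 0.0796 -0.0014]
gr/wh [ 0.0696 -0.0026]
tip [ 0.0745 -0.002 ]
```

View pics/n2.png

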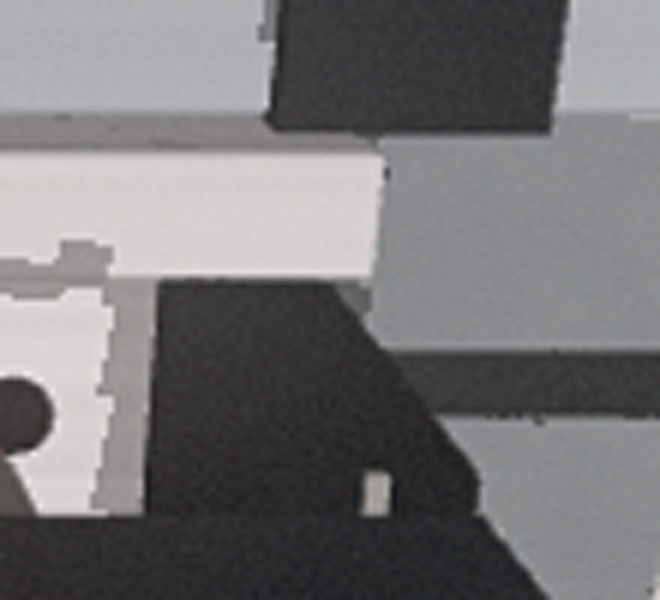

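Everything checks out: fence about 16–17 mm in with the pointer mid-green, bracket face square, stop at −6.7 mm against the arrow at −5.0, and bracket 60.4 mm left of the stop. I'm handing in while still holding.

Run:
```python
from h import *
print(telemetry.current_ft_force(),telemetry.current_grip_width(),np.abs(telemetry.current_joint_velocities()).max(),telemetry.current_time())
workorder.job_done()
```

```text
[-11.49861585  -2.30036593   8.96395382] 0.01376037173680374 0.001330056141469713 22.55
the job is handed in; nothing more can be done
```

I slid the stop to the arrow, set the bracket on the bed against the stop, and pressed it on the fence until the pointer stood mid-green. I handed the job in at 22.6 s with the arm still holding it there at rest.

What the last checks showed:

| Check | Reading | Wanted |
|---|---|---|
| Stop to arrow | about 1.5–2 mm to the right of it | within 5 mm |
| Bracket centre, left of stop's centre | about 60.4 mm | 57–67 mm |
| Fence travel | about 16–17 mm (pointer mid-green) | 10.5–23.5 mm |
| Push on the tool along the jig's x | about 12 N; spring about 8 N, the rest probably bed friction | 4.5–13 N on the fence |
| Tilt of tool, and so of the bracket | about 1°, as the arm gives a little under load | below 4° |

These did not go as planned or could not be confirmed:
- **Touching the stop:** both guarded slides towards the stop ended early; the first tripped on bed contact, and neither showed a clear sideways force. That it is snug rests on the position measurement, so a gap of up to about 1 mm is possible.
- **First press:** it also stopped early, about 5 mm into the fence. I finished by position control, going no further than the 17 mm or so, well short of the red at 30 mm.
- **Other things on the bench:** I did not touch any of them knowingly, but I did not measure their positions again at the end.

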